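# Refit the drip grille and open the rinse port of an ice dispenser

## Task

Get the ice dispenser ready for rinsing: first lower the steel drip grille gently over the two locating pins of the drip basin until it rests flush, and let go of it. Then undo the white twist cap of the rinse port: nobody knows which way its thread runs, so try both ways, then lift it off and finish while still holding it upright and still, straight above the port, with a good hand's breadth of air (about 10 cm) between the cap's disc and the port. Leave the jug, the scoop and the cups where they stand.

Things in the scene. Friction and masses are not known exactly. Their poses are not given: they have to be found in the camera images.
- basin: Grey plastic drip basin fixed to the counter, open box 120 (x) x 190 (y) x 24 mm high; origin at the centre of its underside, z up. At y = +80 and -80 mm a steel locating pin, 10 mm diameter, stands on its end ledge (24 mm high) and reaches 15 mm above it; its upper 7 mm taper to 4 mm diameter.
- grille: Loose stainless drip grille, about 280 g, 116 (x) x 186 (y) x 6 mm, flat on the counter at the start; origin at the centre of its underside, z up. Pin holes of 13 mm diameter at y = +80 and -80 mm (fits either way round). Fitted, its underside lies 24 mm above the basin's origin and straight over it.
- grille_rib (a point): Middle of the top edge of the solid upright finger rib at the grille's centre, 40 mm above the grille's underside. The rib is 14 mm thick (grille's x), 56 mm long (y) and rises 34 mm from the plate: pinch it across x.
- port: Grey round rinse port fixed to the counter, 84 mm diameter, top face 70 mm above its origin (centre of its underside, on the counter; a foot plate 112 x 50 x 6 mm lies along its x); z up. The grille and the port lie on opposite sides of the basin; which is on the left changes.
- cap: Loose white plastic twist cap, about 130 g, on the port. Origin at the centre of the underside of its disc (68 mm diameter, 8 mm thick), which rests on the port's top face; z up, the axis of turning. Below, a 27 mm stem with two lugs 48 mm across reaches 16 mm into the port. Locked, it lifts only 2 mm; released, it lifts straight out and is clear after 16 mm.
- cap_wing (a point): Middle of the top edge of the cap's upright wing, 44 mm above the cap's origin. The wing is 56 mm long (cap's x), 16 mm thick (y) and rises 36 mm from the disc: pinch it across y. At the start it lies along the port's x within 3 degrees.
- port_mouth (a point): Centre of the port's top face. The cap's quick thread has a hidden hand that changes from start to start: turned the wrong way (clockwise or anticlockwise) it meets a firm stop after 10 to 20 degrees; the right way it turns freely, is released from about 42 degrees on and meets a firm stop at about 59 degrees, still released.
- jug: Loose bottle of descaler, 68 mm diameter, 150 mm high, standing on the far side of the counter; origin at the centre of its underside. To be left alone.
- scoop: Loose aluminium ice scoop, tray 100 x 70 x 35 mm with a 100 mm long handle towards its -x, lying on the far side; origin at the centre of the tray's underside. To be left alone.
- cups: Loose stack of paper cups standing mouth down, 77 mm diameter at the foot, 85 mm high, on the far side; origin at the centre of its underside. To be left alone.
Mind the look-alikes: they are no part of the job. What is shaped like the cap but orange or yellow is not meant.

How it is judged:
By the outcome, as a careful person would: the job done as asked, in the order asked, and still so for the second after the job is handed in, while the arm keeps its last pose, push and grip.
It also fails if it takes over 72 s, if anything falls off the work surface, if the arm or the gripper's body presses on something with over 40 N, if the wrist force passes 120 N, or if a joint passes its speed limit or range.

## Robot

A 6-joint arm with a two-finger parallel gripper is mounted at the origin on the work surface. World frame = base frame: x ahead of the robot, y to its left, z up, the work surface at z = 0. Lengths are in m, angles in rad, forces in N, time in s.
With the tool pointing down it reaches from about 0.375 to 0.9 m from the base axis. Payload 3.1 kg.
Tool frame: the origin (TCP) lies on the front face of the gripper's body, between the roots of the fingers; the fingertips stand 70 mm ahead of it and the grasp point (between the pads) lies 51 mm ahead of it; z points along the fingers, y is the line along which they close (so a half turn about z gives the same grasp; the last joint's range is limited). The gripper opens to 87 mm and grips with 3 to 60 N. Pads are 19 mm wide; open, the fingers measure 117 mm over their backs; the gripper's body (75 mm by 190 mm) begins 51 mm behind the grasp point.
Start: joints at [1.123, 0.527, 1.433, -0, 1.181, -0.178], TCP at [0.166, 0.603, 0.292] pointing down, gripper open.
Joint ranges: [-3.08, 3.08], [-0.75, 2.2], [0.22, 2.44], [-1.43, 4.57], [0, 2.65], [-2.85, 2.85]. Speed limits (rad/s): [2.79, 2.79, 3.14, 3.14, 3.14, 3.14].

## Interface

Orientations are given as a unit quaternion [x, y, z, w].
In Python, from rig import robot, cams, ticket gives the robot as it stands. The module is installed in compiled form; this text tells all that it offers.
- The arm moves only by the shell command python3 -m crank 'ROWS' [FORCE]. ROWS is JSON, a list of rows, each a list of 7 numbers: the shift along the tool's x, y, z in cm, then the turn, a rotation vector about the tool's x, y, z in rad, then the closure, from 0 (fully open) to 1 (shut). A call has 1 to 5 rows; each row shifts and turns the commanded pose from where the row before left it, along the tool's axes as they then stand; what a row does not reach is not made up. A row lasts 1/8 s, in which the tool goes at most 62.5 mm and 10.7 degrees, less where a joint would pass 70% of its speed; a pose out of reach is approached as far as the arm can. A call is refused whole if a number of a shift passes 6.25 or a number of a turn 0.188, either way. A call with a gripper value outside its range is refused whole. The fingers move at their own pace and stop on an object; FORCE is the grip in N (left out, the last holds). Time passes only in rows, so rows that do not move let the fingers close. It gives the time, the measured TCP pose, the force, the opening and the grip force at its end, in the units of the state.
- robot.get_obs(): the state, without advancing time (a new reading comes with each control period).
- cams.camera(name): name is "side" or "top"; returns the picture (400x640x3 uint8, red, green, blue); there is no depth.
- cams.camera_info(name): a dict with "intrinsics" (3x3 intrinsics, pixels), "pose" (4x4, takes a point from camera to world coordinates). Camera axes: x right, y down, z forward; pixel columns grow to the right and rows downward; lengths in m; the calibration is good to about 2 mm. A picture is of the moment at which its call begins. camera_info takes no time and is no camera call.
- ticket.hand_in(): hands the job in; it is judged then, once.
The state is a dict: "time": time; "q": joint angles; "joint_velocities": joint speeds; "joint_torque": joint torques, N m; "position": TCP position; "tool_rot": TCP orientation; "ft_force": force on the tool from outside, world axes, zero at the start; "moment": the same for the moment, N m; "grip_width": finger opening in m; "grip_force": force on a finger pad.
Only numpy, scipy, OpenCV 4.12 (cv2) and the standard library are available. Lean on these libraries where they do the work, as an engineer would, in place of code of your own. Each camera call takes 0.05 s, during which the arm holds its last target. There are 200 camera calls.

## Working session

There is one attempt and no reset: what is moved stays moved. The work goes in short steps, Python scripts to look and compute and a shell command to move; the robot and the scene stay as the last step left them, time stands still between calls to the robot, and variables do not carry over. Pictures are saved under pics/ and viewed, at most 10 in all, crops included, and the job is handed in when it is done.

```bash
mkdir -p pics
python3 - <<'E'
from rig import robot,cams
import cv2,numpy as np
for n in("top","side"):
    im=cams.camera(n); cv2.imwrite(f"pics/{n}0.png",im[:,:,::-1]); i=cams.camera_info(n)
    print(n,np.round(i["intrinsics"],1).tolist(),np.round(i["pose"],3).tolist())
o=robot.get_obs();print({k:np.round(v,3).tolist() for k,v in o.items()})
E
```

```text
top [[436.6, 0.0, 315.8], [0.0, 436.6, 205.5], [0.0, 0.0, 1.0]] [[-0.004, -0.988, 0.157, 0.388], [-0.999, -0.002, -0.035, 0.06], [0.034, -0.157, -0.987, 1.034], [0.0, 0.0, 0.0, 1.0]]
side [[374.6, 0.0, 320.6], [0.0, 374.6, 203.3], [0.0, 0.0, 1.0]] [[0.87, -0.321, 0.374, 0.187], [-0.493, -0.573, 0.655, -0.572], [0.004, -0.754, -0.657, 0.687], [0.0, 0.0, 0.0, 1.0]]
{'time': 0.1, 'q': [1.124, 0.528, 1.434, -0.0, 1.181, -0.179], 'joint_velocities': [-0.0, -0.002, -0.003, -0.0, 0.0, 0.0], 'joint_torque': [-0.0, -44.098, -17.715, 0.063, 0.053, -0.0], 'position': [0.166, 0.602, 0.291], 'tool_rot': [0.134, 0.991, -0.001, -0.0], 'ft_force': [-0.524, -0.428, 0.132], 'moment': [-0.011, -0.002, -0.001], 'grip_force': 0.0, 'grip_width': 0.087}
```

View pics/top0.png

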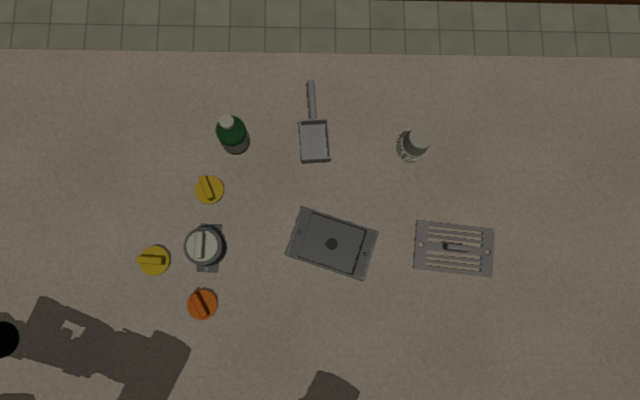

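View pics/side0.png

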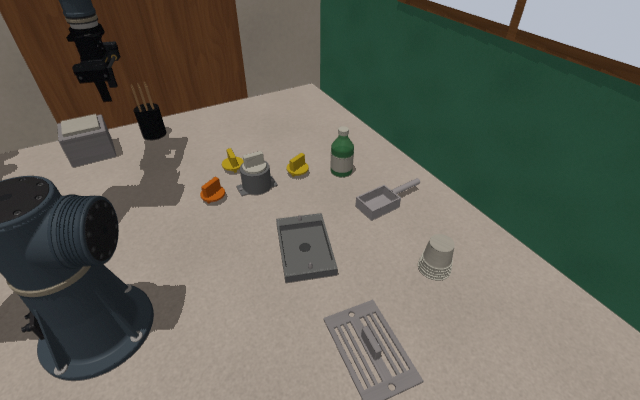

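The top view shows the grille at (455,248), its rib at about (447,245)–(466,248), the basin at (332,243) and the port at (207,247). The side view agrees with this layout.
Cap candidates in the top view are white (203,246), yellow (209,189), yellow (153,260) and orange (202,304). The white one is meant, since it is white and sits on the grey port. I'll confirm that in an enlarged crop.

```bash
cat > h.py <<'E'
import numpy as np,cv2
from rig import robot,cams
def ray(n,p):
    i=cams.camera_info(n);T=np.array(i["pose"]);d=T[:3,:3]@np.linalg.solve(i["intrinsics"],[p[0],p[1],1.]);return T[:3,3],d
def onz(n,p,z):
    c,d=ray(n,p);return c+d*(z-c[2])/d[2]
def proj(n,X):
    i=cams.camera_info(n);T=np.array(i["pose"]);u=np.array(i["intrinsics"])@(T[:3,:3].T@(np.array(X)-T[:3,3]));return u[:2]/u[2]
E
python3 - <<'E'
from h import *
im=cv2.imread("pics/top0.png")
f=lambda x,y,w,h,s:cv2.resize(im[y:y+h,x:x+w],None,fx=s,fy=s,interpolation=cv2.INTER_CUBIC)
a=f(280,200,100,85,4);b=f(405,205,100,85,4)
c=f(165,205,80,60,4);d=f(165,215,80,60,4)
out=np.zeros((600,800,3),np.uint8);out[:340,:400]=a;out[:340,400:]=b
out[345:585,:320]=f(165,215,80,60,4)
s=cv2.imread("pics/side0.png");out[345:585,330:690]=cv2.resize(s[140:200,205:295],None,fx=4,fy=4,interpolation=cv2.INTER_CUBIC)
out=cv2.convertScaleAbs(out,alpha=1.6);cv2.imwrite("pics/crop1.png",out)
hsv=cv2.cvtColor(im,cv2.COLOR_BGR2HSV)
for p in[(400,200),(420,230),(332,225),(332,243),(300,250),(203,240),(216,262),(447,245),(480,265)]: print(p,hsv[p[1],p[0]])
m=((hsv[...,1]<28)).astype(np.uint8)*255
m=cv2.morphologyEx(m,cv2.MORPH_CLOSE,np.ones((5,5)));m=cv2.morphologyEx(m,cv2.MORPH_OPEN,np.ones((3,3)))
for c in cv2.findContours(m[150:330,140:520],cv2.RETR_EXTERNAL,cv2.CHAIN_APPROX_NONE)[0]:
    if cv2.contourArea(c)>400:
        r=cv2.minAreaRect(c+np.array([140,150]));print(np.round(r[0],1),np.round(r[1],1),round(r[2],1),np.round(cv2.boxPoints(r),1).tolist())
E
```

```text
(400, 200) [ 18  46 111]
(420, 230) [19 23 90]
(332, 225) [23 14 71]
(332, 243) [ 0  6 41]
(300, 250) [24 18 69]
(203, 240) [20 45 51]
(216, 262) [ 0  9 27]
(447, 245) [18 24 54]
(480, 265) [17 33 69]
[208.8 247.6] [32.1 49.1] 13.6 [[187.39999389648438, 267.70001220703125], [199.0, 219.89999389648438], [230.1999969482422, 227.5], [218.6999969482422, 275.20001220703125]]
[454.  248.2] [79.9 48. ] 6.6 [[411.5, 267.3999938964844], [417.0, 219.8000030517578], [496.3999938964844, 228.89999389648438], [490.8999938964844, 276.6000061035156]]
[331.9 243.3] [82.2 51.2] 18.4 [[284.79998779296875, 254.60000610351562], [301.0, 206.0], [379.0, 232.0], [362.79998779296875, 280.6000061035156]]
```

View pics/crop1.png

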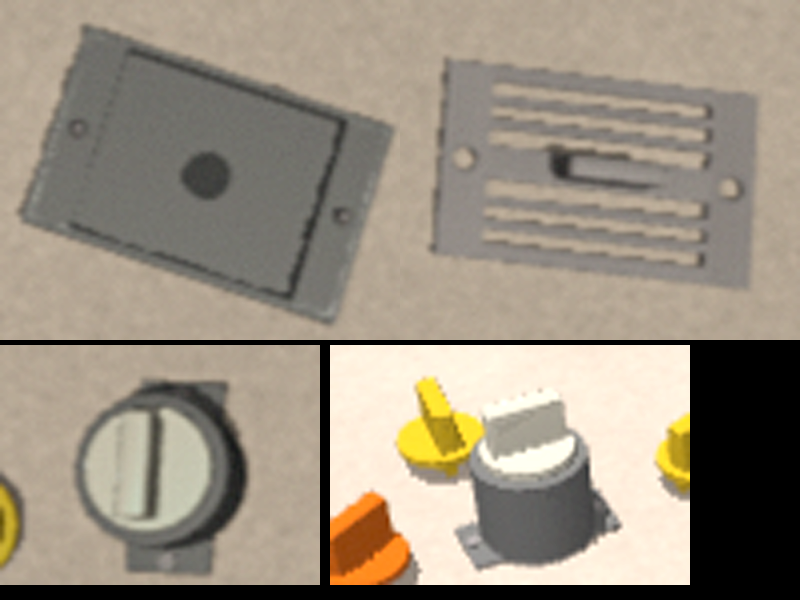

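The crop confirms the white cap on the grey port in the bottom-left panel, disc centre about (201,246). The grille holes are at (421,244.5) and (487.5,252), and the basin pins at (299.5,232) and (365.5,253.8).

Run:
```python
from h import *
P=lambda v:np.round(v,4).tolist()
T=lambda p,z:onz("top",p,z)
a,b=T((421,244.6),.006),T((487.5,252),.006);print("grille holes",P((a+b)/2),"len",np.linalg.norm(a-b),"yaw(y axis)",np.degrees(np.arctan2(*(a-b)[:2]))*-1)
c=[T(p,.006) for p in((417,220),(494,228.7),(491.5,276.6),(413.3,268))];print("grille corners",P(np.mean(c,0)),[round(np.linalg.norm(c[i]-c[i-1]),4) for i in range(4)])
for z in(.03,.039):
    a,b=T((299.5,232),z),T((365.5,253.8),z);print("pins",P((a+b)/2),np.linalg.norm(a-b),np.degrees(np.arctan2(*(a-b)[:2]))*-1)
c=[T(p,.024) for p in((301,206.5),(378.2,231.8),(363.2,280.5),(285.3,253.5))];print("basin corners",P(np.mean(c,0)),[round(np.linalg.norm(c[i]-c[i-1]),4) for i in range(4)],[round(float(np.degrees(np.arctan2(*(c[i]-c[i-1])[:2]))),1) for i in range(4)])
for n in("top","side"):
    im=cv2.imread(f"pics/{n}0.png");h=cv2.cvtColor(im,cv2.COLOR_BGR2HSV)
    x,y,w,hh=(180,222,46,50) if n=="top" else (238,148,38,30)
    g=im[y:y+hh,x:x+w].min(2); t,m=cv2.threshold(g,0,255,cv2.THRESH_OTSU)
    k,l,s,ce=cv2.connectedComponentsWithStats(m);print(n,t,[(P(s[i][:5]+np.array([x,y,0,0,0])),P(ce[i]+[x,y])) for i in range(1,k) if s[i][4]>15])
print("cap disc",P(T((201.2,246.3),.078)),"px of predicted side wing top",P(proj("side",T((201.2,246.3),.078)+[0,0,.036])))
q=[T((165+u/4,215+(v-345)/4),.114) for u,v in((115,410),(150,410),(115,518),(150,518))];print("wing top",P(np.mean(q,0)),P(q[0]-q[2]))
q=[T((165+u/4,215+(v-345)/4),.006) for u,v in((228,380),(212,572),(127,572))];print("foot",P((q[0]+q[2])/2),"x-dir",np.degrees(np.arctan2((q[0]-q[1])[1],(q[0]-q[1])[0])),P(q[0]-q[1]))
for nm,X in(("pinmid",((T((299.5,232),.037)+T((365.5,253.8),.037))/2)),):print(nm,P(X))
for p in((421,244.6),(487.5,252)):print("hole side px",P(proj("side",T(p,.006))))
for p in((299.5,232),(365.5,253.8)):print("pin side px",P(proj("side",T(p,.037))))
```

```text
grille holes [0.4496, -0.3045, 0.006] len 0.1598195357094398 yaw(y axis) -6.396016615171636
grille corners [0.45, -0.3039, 0.006] [np.float64(0.1144), np.float64(0.1867), np.float64(0.1142), np.float64(0.1863)]
pins [0.4611, -0.013, 0.03] 0.15984443058615297 -18.353442109436518
pins [0.4604, -0.0123, 0.039] 0.15841157682874685 -18.35344210943653
basin corners [0.4616, -0.0122, 0.024] [np.float64(0.1151), np.float64(0.1897), np.float64(0.118), np.float64(0.1889)] [108.2, -161.7, -71.5, 19.1]
top 75.0 [([180, 222, 46, 50, 604], [191.2185, 242.7781]), ([186, 231, 32, 31, 687], [201.2067, 245.9054]), ([218, 255, 8, 17, 92], [222.1848, 265.1739])]
side 108.0 [([238, 148, 38, 30, 487], [260.7618, 156.0472]), ([242, 163, 24, 9, 124], [254.3629, 167.6048])]
cap disc [0.4506, 0.2755, 0.078] px of predicted side wing top [251.1027, 153.2877]
wing top [0.4516, 0.2739, 0.114] [0.0562, 0.0022, 0.0]
foot [0.4524, 0.2724, 0.006] x-dir -3.008023862145488 [0.1116, -0.0059, 0.0]
pinmid [0.4606, -0.0125, 0.037]
hole side px [350.5573, 313.4522]
hole side px [390.8918, 386.2159]
pin side px [298.5506, 215.5298]
pin side px [309.2271, 263.0424]
```

```bash
cat >> h.py <<'E'
from scipy.spatial.transform import Rotation as Ro
def state():
    o=robot.get_obs();R=Ro.from_quat(o["tool_rot"]);M=R.as_matrix()
    yaw=np.degrees(np.arctan2(M[1,1],M[0,1]));p=np.array(o["position"])
    print("t %.2f"%o["time"],"p",np.round(p,4),"yaw %.2f"%yaw,"tilt",np.round(M[:2,2],4),"F",np.round(o["ft_force"],1),"M",np.round(o["moment"],2),"w %.4f g %.1f"%(o["grip_width"],o["grip_force"]),"q",np.round(o["q"],2))
    return p,yaw,M
def plan(x,y,z,yawt,n):
    p,yaw,M=state();d=(yawt-yaw+90)%180-90   # half turn gives same grasp
    step=-np.radians(d)/n;D=(np.array([x,y,z])-p)*100/n;rows=[]
    for k in range(n):
        R=M@Ro.from_rotvec([0,0,k*step]).as_matrix();rows.append(np.round(R.T@D,2).tolist())
    print("turn/row %.4f total deg %.1f"%(step,d));print(rows)
E
python3 -c "
from h import *
plan(.45,.2,.27,-6.4,10)"
```

```text
t 0.10 p [0.1657 0.6021 0.2914] yaw 74.60 tilt [-0.0009 -0.0018] F [-0.5 -0.4  0.1] M [-0.01 -0.   -0.  ] w 0.0872 g 0.0 q [ 1.12  0.53  1.43 -0.    1.18 -0.18]
turn/row 0.1414 total deg -81.0
[[-3.81, -3.12, 0.22], [-4.21, -2.55, 0.22], [-4.53, -1.93, 0.22], [-4.76, -1.28, 0.22], [-4.89, -0.59, 0.22], [-4.92, 0.1, 0.22], [-4.86, 0.79, 0.22], [-4.7, 1.47, 0.22], [-4.45, 2.12, 0.22], [-4.1, 2.72, 0.22]]
```

```bash
python3 -m crank '[[-3.8,-3.1,0.2,0,0,0.14,0],[-4.2,-2.6,0.2,0,0,0.14,0],[-4.5,-1.9,0.2,0,0,0.14,0],[-4.8,-1.3,0.2,0,0,0.14,0],[-4.9,-0.6,0.2,0,0,0.14,0]]' && python3 -m crank '[[-4.9,0.1,0.2,0,0,0.14,0],[-4.9,0.8,0.2,0,0,0.14,0],[-4.7,1.5,0.2,0,0,0.14,0],[-4.4,2.1,0.2,0,0,0.14,0],[-4.1,2.7,0.2,0,0,0.14,0]]'; python3 -c "
from h import *
plan(.4497,-.3043,.19,-6.4,10)"
```

```text
time: 0.72
position: [0.3091, 0.4002, 0.2819]
tool_rot: [0.468, 0.884, -0.0, -0.0]
ft_force: [0.7, 0.3, -0.4]
grip_width: 0.0868
grip_force: 0.0
time: 1.35
position: [0.4531, 0.2009, 0.272]
tool_rot: [0.742, 0.67, -0.0, -0.0]
ft_force: [0.3, 0.9, -0.5]
grip_width: 0.0871
grip_force: 0.0
t 1.35 p [0.4531 0.2009 0.272 ] yaw -5.89 tilt [-0.0005  0.0001] F [ 0.3  0.9 -0.5] M [-0.06  0.02  0.02] w 0.0871 g 0.0 q [0.19 0.38 1.77 0.   0.99 0.29]
turn/row 0.0009 total deg -0.5
[[-5.03, 0.48, 0.82], [-5.03, 0.49, 0.82], [-5.03, 0.49, 0.82], [-5.03, 0.5, 0.82], [-5.03, 0.5, 0.82], [-5.03, 0.51, 0.82], [-5.03, 0.51, 0.82], [-5.03, 0.52, 0.82], [-5.03, 0.52, 0.82], [-5.03, 0.53, 0.82]]
```

```bash
python3 -m crank '[[-5,0.5,0.8,0,0,0.01,0],[-5,0.5,0.8,0,0,0,0],[-5,0.5,0.8,0,0,0,0],[-5,0.5,0.8,0,0,0,0],[-5,0.5,0.8,0,0,0,0]]' >/dev/null&& python3 -m crank '[[-5,0.5,0.8,0,0,0,0],[-5,0.5,0.8,0,0,0,0],[-5,0.5,0.8,0,0,0,0],[-5,0.5,0.8,0,0,0,0],[-5.3,0.5,0.8,0,0,0,0]]'>/dev/null; python3 -m crank '[[0,0,0,0,0,0,0],[0,0,0,0,0,0,0]]' >/dev/null; python3 -c "
from h import *
plan(.4497,-.3043,.080,-6.4,5)"
```

```text
t 2.85 p [ 0.4479 -0.3024  0.1917] yaw -6.23 tilt [-0.0014  0.0019] F [-0.4  1.1  0.3] M [-0.1   0.08 -0.01] w 0.0869 g 0.0 q [-0.8   0.56  1.74  0.    0.85 -0.69]
turn/row 0.0006 total deg -0.2
[[-0.04, 0.04, 2.23], [-0.04, 0.04, 2.23], [-0.04, 0.04, 2.23], [-0.04, 0.04, 2.23], [-0.04, 0.04, 2.23]]
```

```bash
python3 -m crank '[[-0.2,0.2,2.5,0,0,0,0],[0,0,2.5,0,0,0,0],[0,0,2.5,0,0,0,0],[0,0,2.2,0,0,0,0],[0,0,1.4,0,0,0,0]]' >/dev/null; python3 -m crank '[[0,0,0,0,0,0,0.3],[0,0,0,0,0,0,0.5],[0,0,0,0,0,0,0.7],[0,0,0,0,0,0,0.9],[0,0,0,0,0,0,1]]' 35; python3 -m crank '[[0,0,0,0,0,0,1],[0,0,0,0,0,0,1],[0,0,0,0,0,0,1],[0,0,0,0,0,0,1]]'>/dev/null; python3 -c "
from h import *
state()"
```

```text
time: 4.1
position: [0.4503, -0.3055, 0.0816]
tool_rot: [0.744, 0.668, 0.0, 0.0]
ft_force: [0.5, 0.8, -0.5]
grip_width: 0.0449
grip_force: 0.0
t 4.60 p [ 0.4504 -0.3054  0.0812] yaw -6.19 tilt [ 0.0003 -0.0002] F [ 0.9  0.6 -1.2] M [-0.17 -0.07 -0.  ] w 0.0139 g 35.0 q [-0.8   0.75  1.78  0.    0.61 -0.69]
```

```bash
python3 -m crank '[[0,0,-0.5,0,0,0,1],[0,0,-1.5,0,0,0,1],[0,0,-2.5,0,0,0,1],[0,0,-2.5,0,0,0,1],[0,0,-2,0,0,0,1]]' >/dev/null; python3 -c "
from h import *
plan(.4606,-.0125,.1715,-18.35,8)"
```

```text
t 5.22 p [ 0.4503 -0.3053  0.1731] yaw -6.18 tilt [ 0.0008 -0.0009] F [ 0.  -0.5 -2.3] M [-0.09  0.02 -0.03] w 0.0134 g 35.0 q [-0.8   0.59  1.74 -0.    0.81 -0.69]
turn/row 0.0266 total deg -12.2
[[3.65, -0.27, 0.02], [3.64, -0.36, 0.02], [3.63, -0.46, 0.02], [3.62, -0.56, 0.02], [3.6, -0.65, 0.02], [3.59, -0.75, 0.02], [3.56, -0.84, 0.02], [3.54, -0.94, 0.02]]
```

```bash
python3 -m crank '[[2.5,-0.2,0,0,0,0.026,1],[3.6,-0.3,0,0,0,0.026,1],[3.6,-0.4,0,0,0,0.026,1],[3.6,-0.5,0,0,0,0.026,1],[3.6,-0.6,0,0,0,0.026,1]]' >/dev/null;  python3 -m crank '[[3.6,-0.7,0,0,0,0.026,1],[3.6,-0.8,0,0,0,0.026,1],[3.5,-0.9,0,0,0,0.026,1],[1.1,-0.3,0,0,0,0.006,1],[0,0,0,0,0,0,1]]' >/dev/null
python3 - <<'E'
from h import *
plan(.4606,-.0125,.1715,-18.35,1)
o=[]
for n,(x,y,w,h) in(("top",(265,180,130,110)),("side",(230,150,140,130))):
    im=cams.camera(n)[:,:,::-1];cv2.imwrite(f"pics/{n}1.png",im);o.append(cv2.resize(im[y:y+h,x:x+w],(400,int(h*400/w)),interpolation=cv2.INTER_CUBIC))
H=max(a.shape[0] for a in o);out=np.zeros((H,800,3),np.uint8)
for i,a in enumerate(o):out[:a.shape[0],400*i:400*i+400]=a
cv2.imwrite("pics/crop2.png",cv2.convertScaleAbs(out,alpha=1.5))
E
```

```text
t 6.47 p [ 0.4635 -0.0139  0.1718] yaw -18.33 tilt [ 0.0008 -0.0005] F [-0.1  0.2 -2.6] M [-0.15  0.05 -0.03] w 0.0137 g 35.0 q [-0.27  0.52  1.94 -0.    0.68  0.05]
turn/row 0.0003 total deg -0.0
[[0.05, -0.32, 0.03]]
```

View pics/crop2.png

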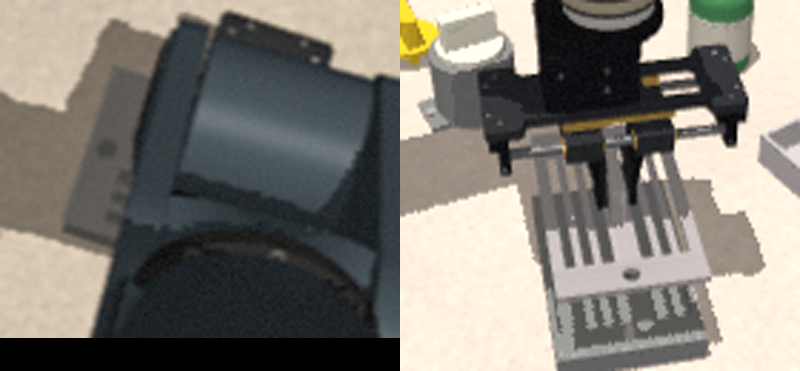

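The picture shows the grille held level over the basin. The +y hole is at top-view (299.8,228.1) and the -y hole at side-view (311.2,245.6). Next I'll locate the pins in the side view so hole and pin can be compared within the same camera.

Run:
```python
from h import *
a=cv2.imread("pics/side0.png")[205:285,270:340];b=cv2.imread("pics/side1.png")[205:285,270:340]
out=np.hstack([cv2.resize(x,(400,457),interpolation=cv2.INTER_CUBIC) for x in(a,b)])
cv2.imwrite("pics/crop3.png",cv2.convertScaleAbs(out,alpha=1.6))
P=lambda v:np.round(v,4).tolist()
yd=lambda d:np.array([-np.sin(np.radians(d)),np.cos(np.radians(d)),0])
h1=onz("top",(299.8,228.1),.0966);h2=onz("side",(311.2,245.6),.0966)
print("hole+y(top)",P(h1),"-> centre",P(h1-.08*yd(-18.33)));print("hole-y(side)",P(h2),"-> centre",P(h2+.08*yd(-18.33)),np.linalg.norm(h1-h2))
```

```text
hole+y(top) [0.4882, 0.0621, 0.0966] -> centre [0.463, -0.0139, 0.0966]
hole-y(side) [0.4391, -0.0922, 0.0966] -> centre [0.4642, -0.0162, 0.0966] 0.16187242487043907
```

View pics/crop3.png

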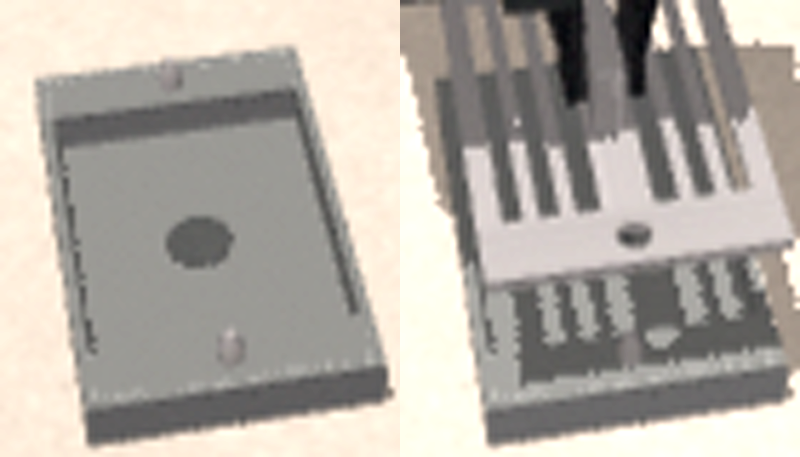

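The left panel shows the pins in side view, mid-height at (300.1,218.4) and (310.3,265.4). In the right panel the grille hole is at (311.1,246) above the near pin.

Run:
```python
from h import *
P=lambda v:np.round(v,4).tolist()
yd=np.array([-np.sin(np.radians(-18.35)),np.cos(np.radians(-18.35)),0])
for z,k in((.0315,((300.1,218.4),(310.25,265.4))),(.039,((300.1,216.4),(310.25,262.4)))):
    a,b=[onz("side",p,z) for p in k];print("side pins",P(a),P(b),"mid",P((a+b)/2),np.linalg.norm(a-b),-np.degrees(np.arctan2(*(a-b)[:2])),"c from -y",P(b+.08*yd))
def tri(pa,pb):
    (c,d),(e,f)=ray("top",pa),ray("side",pb);s=np.linalg.lstsq(np.c_[d,-f],e-c,rcond=None)[0];return (c+d*s[0]+e+f*s[1])/2,np.linalg.norm(c+d*s[0]-e-f*s[1])
print("tri",tri((299.5,232),(300.1,218)),tri((365.5,253.8),(310.25,265)))
```

```text
side pins [0.4866, 0.0567, 0.0315] [0.4365, -0.0908, 0.0315] mid [0.4616, -0.0171, 0.0315] 0.15584146371675128 -18.786453294745176 c from -y [0.4616, -0.0149, 0.0315]
side pins [0.4866, 0.0561, 0.039] [0.4377, -0.0888, 0.039] mid [0.4621, -0.0163, 0.039] 0.1529146614332211 -18.657036202218165 c from -y [0.4629, -0.0129, 0.039]
tri (array([0.48783557, 0.06238027, 0.02737175]), np.float64(0.0028360519480876084)) (array([ 0.43658245, -0.08901393,  0.03070264]), np.float64(0.001502866878839556))
```

```bash
python3 -m crank '[[0,-0.24,1,0,0,0,1],[0,0,1.5,0,0,0,1],[0,0,1.2,0,0,0,1],[0,0,0.8,0,0,0,1],[0,0,0.3,0,0,0,1]]' >/dev/null; python3 -m crank '[[0,0,0,0,0,0,1],[0,0,0,0,0,0,1]]'>/dev/null
python3 - <<'E'
from h import *
plan(.4613,-.0129,.106,-18.35,1)
im=cams.camera("side")[:,:,::-1];im2=cams.camera("top")[:,:,::-1]
cv2.imwrite("pics/crop4.png",cv2.convertScaleAbs(np.hstack([cv2.resize(im[195:285,265:345],(400,450),interpolation=cv2.INTER_CUBIC),cv2.resize(im2[190:280,265:345],(400,450),interpolation=cv2.INTER_CUBIC)]),alpha=1.6))
E
```

```text
t 7.45 p [ 0.4613 -0.0135  0.1235] yaw -18.44 tilt [ 0.0007 -0.0002] F [-0.2 -0.3 -2.6] M [-0.12  0.04  0.03] w 0.0139 g 35.0 q [-0.27  0.62  1.97 -0.    0.55  0.05]
turn/row -0.0016 total deg 0.1
[[0.06, -0.02, 1.75]]
```

View pics/crop4.png

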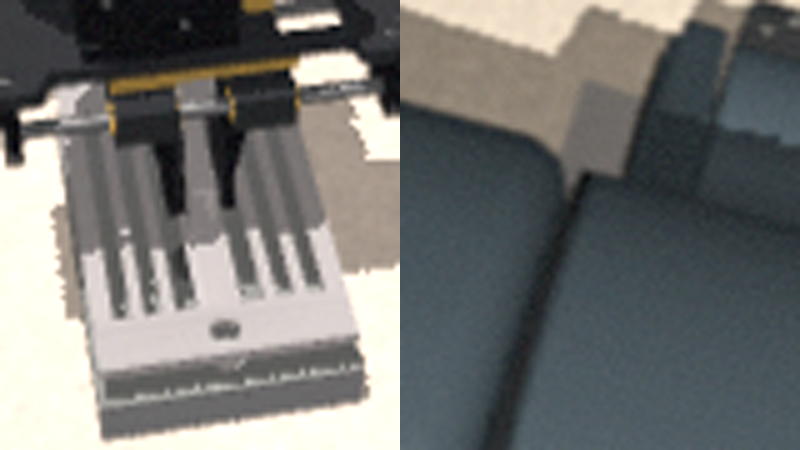

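The hole is at side (309.8,260.6), directly over the near pin. The grille lies parallel to the basin, so I'll lower it gently.

```bash
python3 -m crank '[[0.05,0,0.3,0,0,0,1],[0,0,0.3,0,0,0,1],[0,0,0.2,0,0,0,1],[0,0,0,0,0,0,1]]'
python3 - <<'E'
from h import *
state()
yd=np.array([-np.sin(np.radians(-18.35)),np.cos(np.radians(-18.35)),0]);print(onz("side",(309.8,260.6),.0483)+.08*yd)
E
```

```text
time: 8.05
position: [0.4611, -0.013, 0.115]
tool_rot: [0.811, 0.585, -0.0, -0.0]
ft_force: [-0.2, -0.4, -3.1]
grip_width: 0.0137
grip_force: 35.0
t 8.05 p [ 0.4611 -0.013   0.115 ] yaw -18.45 tilt [-0.0006  0.0002] F [-0.2 -0.4 -3.1] M [-0.09  0.12 -0.08] w 0.0137 g 35.0 q [-0.27  0.64  1.98  0.    0.53  0.05]
[ 0.46084004 -0.0147831   0.0483    ]
```

```bash
python3 -m crank '[[0,0,0.2,0,0,0,1],[0,0,0.2,0,0,0,1],[0,0,0,0,0,0,1]]'|tail -5; python3 -m crank '[[0,0,0.2,0,0,0,1],[0,0,0.1,0,0,0,1],[0,0,0,0,0,0,1]]'; python3 -c "
from h import *
state()"
```

```text
position: [0.4611, -0.013, 0.1111]
tool_rot: [0.811, 0.585, -0.0, -0.0]
ft_force: [-0.8, 0.1, -2.8]
grip_width: 0.0138
grip_force: 35.0
time: 8.8
position: [0.4612, -0.013, 0.1081]
tool_rot: [0.811, 0.585, -0.0, -0.0]
ft_force: [-0.4, 0.4, -3.0]
grip_width: 0.0137
grip_force: 35.0
t 8.80 p [ 0.4612 -0.013   0.1081] yaw -18.45 tilt [-0.0003  0.0001] F [-0.4  0.4 -3. ] M [-0.    0.12  0.02] w 0.0137 g 35.0 q [-0.27  0.65  1.98 -0.    0.51  0.05]
```

```bash
python3 -m crank '[[0,0,0.1,0,0,0,1],[0,0,0.1,0,0,0,1],[0,0,0,0,0,0,1]]'|sed -n 2,4p; python3 -m crank '[[0,0,0.1,0,0,0,1],[0,0,0,0,0,0,1]]'; python3 -c "
from h import *
state()"
```

```text
position: [0.4612, -0.013, 0.1062]
tool_rot: [0.811, 0.585, -0.0, -0.0]
ft_force: [0.1, 0.4, -1.8]
time: 9.43
position: [0.4613, -0.013, 0.1052]
tool_rot: [0.811, 0.585, 0.0, 0.0]
ft_force: [-0.5, 0.1, -3.1]
grip_width: 0.0135
grip_force: 35.0
t 9.43 p [ 0.4613 -0.013   0.1052] yaw -18.45 tilt [ 0. -0.] F [-0.5  0.1 -3.1] M [-0.11  0.05 -0.02] w 0.0135 g 35.0 q [-0.27  0.66  1.98 -0.    0.5   0.05]
```

```bash
python3 -m crank '[[0,0,0.05,0,0,0,1],[0,0,0,0,0,0,1]]'|sed -n 2,4p; python3 -m crank '[[0,0,0.05,0,0,0,1],[0,0,0,0,0,0,1]]'; python3 -c "
from h import *
state()"
```

```text
position: [0.4612, -0.013, 0.1052]
tool_rot: [0.811, 0.585, 0.0, 0.0]
ft_force: [-0.3, -0.3, 4.8]
time: 9.93
position: [0.4612, -0.013, 0.1052]
tool_rot: [0.811, 0.585, 0.0, 0.0]
ft_force: [-1.0, 0.1, 10.4]
grip_width: 0.0138
grip_force: 35.0
t 9.93 p [ 0.4612 -0.013   0.1052] yaw -18.44 tilt [ 0.0007 -0.0002] F [-1.   0.1 10.4] M [-0.05  0.43  0.04] w 0.0138 g 35.0 q [-0.27  0.66  1.98 -0.    0.5   0.05]
```

Contact came at exactly the predicted height (TCP z 0.1052), so the grille is flush. I'll ease off the push, open and retreat.

```bash
python3 -m crank '[[0,0,-0.08,0,0,0,1],[0,0,0,0,0,0,0.8],[0,0,0,0,0,0,0.6],[0,0,0,0,0,0,0.5],[0,0,0,0,0,0,0.5]]'|tail -3; python3 -m crank '[[0,0,-0.5,0,0,0,0.5],[0,0,-1.5,0,0,0,0.5],[0,0,-3,0,0,0,0.4],[0,0,-4,0,0,0,0],[0,0,-3,0,0,0,0]]'; python3 -c "
from h import *
plan(.451,.274,.235,-93,10)"
```

```text
ft_force: [-0.4, -0.4, -0.2]
grip_width: 0.0386
grip_force: 0.0
time: 11.18
position: [0.4613, -0.013, 0.2268]
tool_rot: [0.811, 0.585, 0.0, 0.001]
ft_force: [0.9, 0.1, -0.0]
grip_width: 0.0642
grip_force: 0.0
t 11.18 p [ 0.4613 -0.013   0.2268] yaw -18.45 tilt [ 0.0013 -0.0004] F [ 0.9  0.1 -0. ] M [-0.09  0.02  0.01] w 0.0642 g 0.0 q [-0.27  0.42  1.9   0.    0.82  0.05]
turn/row 0.1301 total deg -74.6
[[2.69, -1.01, -0.08], [2.54, -1.35, -0.08], [2.34, -1.66, -0.08], [2.1, -1.95, -0.08], [1.83, -2.21, -0.08], [1.53, -2.43, -0.08], [1.2, -2.61, -0.08], [0.85, -2.74, -0.08], [0.49, -2.83, -0.08], [0.12, -2.87, -0.08]]
```

```bash
python3 -c "
from h import *
s=robot.get_obs();yaw=-18.45
p=np.array(s['position']);M=Ro.from_quat(s['tool_rot']).as_matrix();n=12;st=-np.radians(87+18.45)/n;D=(np.array([.451,.2745,.235])-p)*100/n
print(st,[np.round((M@Ro.from_rotvec([0,0,k*st]).as_matrix()).T@D,2).tolist() for k in range(n)])
print(onz('side',(253.25,153.25),.114))
# check grille placed
im=cams.camera('top')[:,:,::-1];cv2.imwrite('pics/top2.png',im)
"
```

```text
-0.15337080801900171 [[2.25, -0.84, -0.07], [2.35, -0.49, -0.07], [2.39, -0.12, -0.07], [2.38, 0.25, -0.07], [2.32, 0.61, -0.07], [2.2, 0.95, -0.07], [2.03, 1.28, -0.07], [1.81, 1.57, -0.07], [1.55, 1.83, -0.07], [1.25, 2.05, -0.07], [0.92, 2.21, -0.07], [0.57, 2.33, -0.07]]
[0.4558011  0.27281712 0.114     ]
```

```bash
python3 -m crank '[[2.2,-0.8,-0.1,0,0,-0.153,0],[2.4,-0.5,-0.1,0,0,-0.153,0],[2.4,-0.1,-0.1,0,0,-0.153,0],[2.4,0.2,-0.1,0,0,-0.153,0]]' >/dev/null; python3 -m crank '[[2.3,0.6,-0.1,0,0,-0.153,0],[2.2,1,-0.1,0,0,-0.153,0],[2,1.3,-0.1,0,0,-0.153,0],[1.8,1.6,-0.1,0,0,-0.153,0]]' >/dev/null; python3 -m crank '[[1.5,1.8,0,0,0,-0.153,0],[1.2,2,0,0,0,-0.153,0],[0.9,2.2,0,0,0,-0.153,0],[0.6,2.3,0,0,0,-0.153,0],[0,0,0,0,0,0,0]]' >/dev/null
python3 - <<'E'
from h import *
plan(.451,.2745,.154,87,5)
im=cams.camera("side")[:,:,::-1];im2=cams.camera("top")[:,:,::-1]
cv2.imwrite("pics/side3.png",im);cv2.imwrite("pics/top3.png",im2)
cv2.imwrite("pics/crop5.png",cv2.convertScaleAbs(np.hstack([cv2.resize(im[120:200,200:300],(400,320),interpolation=cv2.INTER_CUBIC),cv2.resize(im2[200:280,290:390],(400,320),interpolation=cv2.INTER_CUBIC)]),alpha=1.6))
E
```

```text
t 12.85 p [0.4523 0.2741 0.2329] yaw 86.83 tilt [0.0002 0.0001] F [-0.7  0.1 -0.3] M [0.02 0.01 0.06] w 0.0870 g 0.0 q [ 0.33  0.48  1.73  0.    0.93 -1.18]
turn/row -0.0006 total deg 0.2
[[0.03, 0.01, 1.58], [0.03, 0.01, 1.58], [0.03, 0.01, 1.58], [0.03, 0.01, 1.58], [0.03, 0.01, 1.58]]
```

View pics/crop5.png

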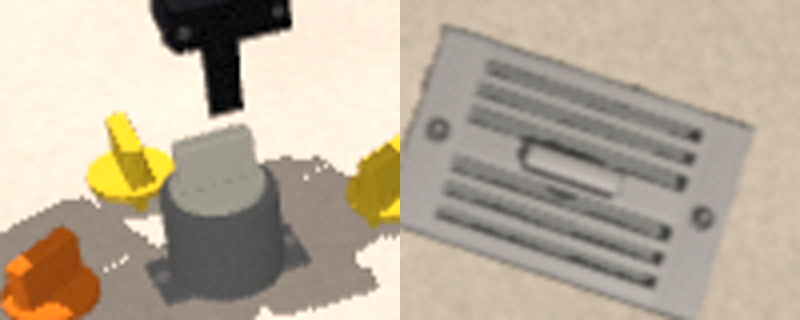

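Right panel: the grille is seated with both pins visible through its holes. Left panel: the finger tip is at about side (256.5,148) and the white wing's top at about (252.8,154). I'll check the camera bias against the known finger position.

Run:
```python
from h import *
p,y,M=state()
print("pred finger",[np.round(proj("side",p+M@np.array([0,-.0435-k,.07])),1).tolist() for k in(0,.0075,.015)])
print("pred wing corners @ TCP xy",[np.round(proj("side",[p[0],p[1],.114]+M@np.array([a,b,0])),1).tolist() for a in(-.028,.028) for b in(-.008,.008)])
im=cv2.imread("pics/side3.png");print(np.round(im[143:175,240:268].mean(2)).astype(int)[::2])
```

```text
t 12.95 p [0.4523 0.2727 0.2329] yaw 86.68 tilt [-0.0006 -0.0006] F [ 0.3 -0.6  0. ] M [0.02 0.   0.  ] w 0.0870 g 0.0 q [ 0.33  0.48  1.73 -0.    0.93 -1.18]
pred finger [[255.2, 146.1], [256.2, 147.6], [257.1, 149.0]]
pred wing corners @ TCP xy [[262.7, 152.6], [260.8, 149.7], [243.1, 157.6], [241.3, 154.6]]
[[156 156 155 155 156 157 157 157 156 155 154  96  25  10   7   7  10  10
    9   6  84 150 152 153 153 153 154 153]
 [155 156 157 157 157 157 158 156 156 155 154 131  39   6   7   6   8   8
    5   8  42 149 153 153 152 152 152 152]
 [157 157 157 156 154 154 155 155 155 154 153 153  53   9   5  10  19  38
   57  77  87 152 153 152 154 156 155 155]
 [157 157 155 156 156 157 156 155 154 152 153 154 112 108 129 152 154 153
  154 154 153 153 150 152 153 155 155 155]
 [156 155 155 156 156 156 155 155 155 154 155 155 156 151 149 148 146 110
  120 111  95 116 147 154 155 153 153 153]
 [152 153 154 155 154 153 150 151 148 146 119 119 101  95  95  94  94  95
   96  96  97 101 101 147 152 151 152 153]
 [155 155 152 125 111  96  94  94  95  96  96  97  97  99 101  99  97  96
   94  93  9
[... 384 characters left out ...]
117 112  87  83  86  95  95  94  94  95  94  94  95  93  94  95  94  94
   95  93  92  94  93  90  94  95  60  53]
 [100  59  82  94  88  95  94  94  94  94  95  95  94  92  97  93  90  86
   93  94  95  95  94  94  95  94  67  54]
 [ 54  53  80  94  94  94  94  97  93  88  85  93  94  94  95  94  95  94
   94  95  95  94  94  94  93  83  60  53]
 [ 56  52  64  86  95  94  94  94  94  94  94  94  94  94  93  94  94  94
   94  94  94  94  94  88  83  60  54  53]
 [ 55  53  52  52  77  88  93  96  97  96  95  94  94  95  95  95  97 100
   97  95  91  87  78  59  54  53  52  48]
 [ 85  53  54  52  54  53  53  61  77  79  91  93  91  91  90  91  91  72
   69  60  55  54  53  54  51  49  50  48]]
```

```bash
python3 -m crank '[[0,0,2,0,0,0,0],[0,0,2.2,0,0,0,0],[0,0,2,0,0,0,0],[0,0,1.2,0,0,0,0],[0,0,0.5,0,0,0,0]]'|sed -n 2,4p; python3 -m crank '[[0,0,0,0,0,0,0.3],[0,0,0,0,0,0,0.5],[0,0,0,0,0,0,0.65],[0,0,0,0,0,0,0.75],[0,0,0,0,0,0,0.8]]' 8 |tail -3; python3 -m crank '[[0,0,0,0,0,0,0.85],[0,0,0,0,0,0,0.9],[0,0,0,0,0,0,1]]'>/dev/null;python3 -c "
from h import *
state()"
```

```text
position: [0.4526, 0.2724, 0.1535]
tool_rot: [0.029, 1.0, -0.0, -0.0]
ft_force: [0.6, -0.5, -0.9]
ft_force: [0.3, 0.1, 0.4]
grip_width: 0.045
grip_force: 0.0
t 14.57 p [0.4534 0.2744 0.1544] yaw 86.62 tilt [0.0021 0.0037] F [-0.2  4.6 -0.9] M [ 0.77  0.14 -0.03] w 0.0159 g 8.0 q [ 0.33  0.61  1.79  0.    0.74 -1.18]
```

```bash
python3 -m crank '[[0,0.1,0,0,0,0,1],[0,0,0,0,0,0,1]]' |sed -n 2,4p; python3 -m crank '[[0,0.05,0,0,0,0,1],[0,0,0,0,0,0,1]]' 30;python3 -c "
from h import *
state()"
```

```text
position: [0.4533, 0.2748, 0.1543]
tool_rot: [0.029, 1.0, 0.001, 0.001]
ft_force: [0.1, 3.5, 1.2]
time: 15.08
position: [0.4533, 0.2748, 0.1542]
tool_rot: [0.028, 1.0, 0.0, 0.001]
ft_force: [1.7, 3.8, 0.2]
grip_width: 0.0158
grip_force: 30.0
t 15.07 p [0.4533 0.2748 0.1542] yaw 86.74 tilt [0.0013 0.0007] F [1.7 3.8 0.2] M [ 0.81 -0.24 -0.02] w 0.0158 g 30.0 q [ 0.33  0.61  1.79  0.    0.74 -1.18]
```

```bash
python3 -m crank '[[0,0.1,0,0,0,0.04,1],[0,0,0,0,0,0.04,1],[0,0,0,0,0,0.04,1],[0,0,0,0,0,0.04,1],[0,0,0,0,0,0,1]]' >/dev/null;python3 -c "
from h import *
state()"; python3 -m crank '[[0,0,0,0,0,0.04,1],[0,0,0,0,0,0.04,1],[0,0,0,0,0,0,1]]' >/dev/null;python3 -c "
from h import *
state()"
```

```text
t 15.70 p [0.4539 0.2756 0.1542] yaw 77.61 tilt [0.0023 0.0004] F [ 2.7  4.  -1.2] M [ 0.57 -0.54  0.12] w 0.0161 g 30.0 q [ 0.34  0.61  1.79 -0.    0.74 -1.02]
t 16.07 p [0.4541 0.2764 0.1543] yaw 73.04 tilt [0.0035 0.002 ] F [ 3.2  6.1 -1.2] M [ 1.2  -0.48  0.2 ] w 0.0159 g 30.0 q [ 0.34  0.61  1.79  0.    0.74 -0.94]
```

```bash
python3 -m crank '[[0,0.1,0,0,0,0.04,1],[0,0,0,0,0,0.04,1],[0,0,0,0,0,0,1]]' >/dev/null;python3 -c "
from h import *
state()"; python3 -m crank '[[0,0.05,0,0,0,0.04,1],[0,0,0,0,0,0.04,1],[0,0,0,0,0,0,1]]' >/dev/null;python3 -c "
from h import *
state()"
```

```text
t 16.45 p [0.4544 0.2774 0.1543] yaw 68.55 tilt [0.0035 0.0016] F [ 3.5  5.6 -1.6] M [ 1.16 -0.45  0.5 ] w 0.0156 g 30.2 q [ 0.34  0.61  1.78  0.    0.74 -0.86]
t 16.82 p [0.4543 0.2778 0.1544] yaw 64.05 tilt [0.0032 0.001 ] F [2.  6.  0.7] M [ 1.13 -0.35  0.77] w 0.0165 g 31.2 q [ 0.34  0.61  1.78 -0.    0.74 -0.78]
```

The moment climbed from 0.2 to 0.77 N m between 14 and 23 degrees clockwise, so that side is the firm stop. I'll turn anticlockwise.

```bash
python3 -m crank '[[0,0,0,0,0,-0.08,1],[0,0,0,0,0,-0.08,1],[0,0,0,0,0,-0.08,1],[0,0,0,0,0,-0.08,1],[0,0,0,0,0,-0.08,1]]' >/dev/null;python3 -c "
from h import *
state()"; python3 -m crank '[[0,0,0,0,0,-0.06,1],[0,0,0,0,0,-0.06,1],[0,0,0,0,0,-0.06,1],[0,0,0,0,0,-0.06,1],[0,0,0,0,0,0,1]]' >/dev/null;python3 -c "
from h import *
state()"
```

```text
t 17.45 p [0.4524 0.2758 0.1541] yaw 86.98 tilt [-0.0026 -0.0026] F [ 0.6 -1.4  3.3] M [-0.2  -0.13 -0.05] w 0.0157 g 29.8 q [ 0.34  0.61  1.79 -0.    0.75 -1.18]
t 18.07 p [0.4525 0.2758 0.1541] yaw 100.52 tilt [-0.0022 -0.0023] F [ 0.  -2.2  3.5] M [-0.46 -0.02 -0.04] w 0.0158 g 29.8 q [ 0.34  0.61  1.79 -0.    0.75 -1.42]
```

Turning is free this way. Forces are small, so I'll continue to about 50 degrees.

```bash
python3 -m crank '[[0,0,0,0,0,-0.06,1],[0,0,0,0,0,-0.06,1],[0,0,0,0,0,-0.06,1],[0,0,0,0,0,-0.06,1],[0,0,0,0,0,0,1]]' >/dev/null;python3 -c "
from h import *
state()"; python3 -m crank '[[0,0,0,0,0,-0.06,1],[0,0,0,0,0,-0.06,1],[0,0,0,0,0,-0.06,1],[0,0,0,0,0,-0.06,1],[0,0,0,0,0,0,1]]' >/dev/null;python3 -c "
from h import *
state()"
```

```text
t 18.70 p [0.4527 0.2763 0.1541] yaw 114.20 tilt [-0.0016 -0.0014] F [-0.7 -2.1  3.2] M [-0.35 -0.03 -0.05] w 0.0158 g 29.9 q [ 0.34  0.61  1.79 -0.    0.75 -1.65]
t 19.32 p [0.4529 0.2766 0.1541] yaw 127.91 tilt [-0.0011 -0.0009] F [-0.5 -2.   4.5] M [-0.4   0.02 -0.01] w 0.0160 g 29.9 q [ 0.34  0.61  1.79 -0.    0.75 -1.89]
```

```bash
python3 -m crank '[[0,0,0,0,0,-0.06,1],[0,0,0,0,0,-0.06,1],[0,0,0,0,0,-0.05,1],[0,0,0,0,0,-0.03,1],[0,0,0,0,0,0,1]]' >/dev/null;python3 -c "
from h import *
state()"; python3 -m crank '[[0,0,-0.2,0,0,0,1],[0,0,-0.2,0,0,0,1],[0,0,-0.2,0,0,0,1],[0,0,0,0,0,0,1]]' >/dev/null;python3 -c "
from h import *
state()"
```

```text
t 19.95 p [0.4531 0.2766 0.1541] yaw 139.42 tilt [-0.0005 -0.0007] F [-1.1 -3.5  4.2] M [-0.58  0.   -0.03] w 0.0157 g 29.9 q [ 0.34  0.61  1.79 -0.    0.74 -2.1 ]
t 20.45 p [0.4527 0.2768 0.1598] yaw 139.46 tilt [-0.0016 -0.0006] F [-1.2 -2.3 -2.3] M [-0.42  0.29 -0.01] w 0.0155 g 29.9 q [ 0.34  0.6   1.78 -0.    0.76 -2.1 ]
```

It lifts freely and is released. I'll raise it slowly until clear, then on to about 10 cm.

```bash
python3 -m crank '[[0,0,-0.3,0,0,0,1],[0,0,-0.4,0,0,0,1],[0,0,-0.4,0,0,0,1],[0,0,-0.4,0,0,0,1],[0,0,0,0,0,0,1]]' >/dev/null;python3 -c "
from h import *
state()"; python3 -m crank '[[0,0,-1.5,0,0,0,1],[0,0,-2,0,0,0,1],[0,0,-2,0,0,0,1],[0,0,-1.5,0,0,0,1],[0,0,-1,0,0,0,1]]' >/dev/null;python3 -m crank '[[0,0,0,0,0,0,1],[0,0,0,0,0,0,1],[0,0,0,0,0,0,1],[0,0,0,0,0,0,1]]' >/dev/null;python3 - <<'E'
from h import *
state()
im=cams.camera("side")[:,:,::-1];im2=cams.camera("top")[:,:,::-1]
cv2.imwrite("pics/side4.png",im);cv2.imwrite("pics/crop6.png",cv2.convertScaleAbs(np.hstack([cv2.resize(im[80:230,200:350],(400,400),interpolation=cv2.INTER_CUBIC),cv2.resize(im2[190:290,290:390],(400,400),interpolation=cv2.INTER_CUBIC)]),alpha=1.6))
E
```

```text
t 21.07 p [0.454  0.2775 0.1759] yaw 139.45 tilt [0.0023 0.0013] F [-0.5  0.  -2.1] M [ 0.06  0.11 -0.06] w 0.0158 g 29.9 q [ 0.34  0.58  1.77  0.    0.79 -2.1 ]
t 22.20 p [0.4532 0.2769 0.2545] yaw 139.45 tilt [-0.0011 -0.0004] F [ 0.4 -0.8 -1.3] M [ 0.08  0.07 -0.01] w 0.0156 g 29.9 q [ 0.34  0.45  1.71 -0.    0.98 -2.1 ]
```

View pics/crop6.png

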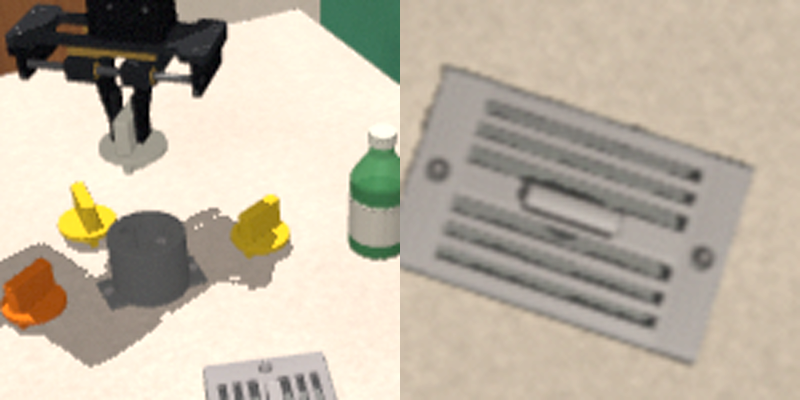

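The side view shows the white cap upright in the gripper, disc at about (250,135.5), above the bare port mouth at about (255.5,167). The grille is still seated. A quick numeric check of height and alignment follows, then hand in.

Run:
```python
from h import *
state()
m=np.array([.4535,.2755,.07])
print(proj("side",m),proj("side",m+[0,0,.1004]))
```

```text
t 22.30 p [0.4532 0.2769 0.2547] yaw 139.46 tilt [-0.0007 -0.0003] F [-0.4  0.2 -1.8] M [0.13 0.08 0.05] w 0.0157 g 29.9 q [ 0.34  0.45  1.71 -0.    0.98 -2.1 ]
[253.90158756 166.10256707] [249.63944745 135.09918151]
```

```bash
python3 -c "
from rig import ticket
print(ticket.hand_in())"
```

```text
the job is handed in; nothing more can be done
None
```

I handed the job in at about 22 s. The grille sits flush on both pins and is let go, and the white cap came undone anticlockwise. The gripper holds it still and upright over the port, about 10 cm up.

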